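# Lock the sheet shear and hold its finger guard open

### The arm

A 7-joint arm with a two-finger parallel gripper is mounted at the origin on the work surface. World frame = base frame: x ahead of the robot, y to its left, z up, the work surface at z = 0. Lengths are in m, angles in rad, forces in N, time in s.
With the tool pointing down it reaches from about 0.425 to 0.925 m from the base axis. Payload 6.8 kg.
Tool frame: the origin (TCP) lies midway between the tips of the shut fingers; the grasp point (between the pads) lies 19 mm behind it; x points along the fingers, y is the direction in which the jaws open and shut, and the axes are right-handed (so a half turn about x gives the same grasp; the last joint's range is limited). The gripper opens to 85 mm and grips with 20 to 120 N. Pads are 22 mm wide; open, the fingers measure 114 mm over their backs; the gripper's body (76 mm by 85 mm) begins 54 mm behind the grasp point. The pads swing forward as they close: fully open they stand 13 mm farther back than shut.
Start: joints at [-1.347, 0.477, 0.022, 1.555, -0.011, 1.109, -0.083], TCP at [0.22, 0.638, 0.231] pointing down, gripper open.
Joint ranges: [-2.96, 2.96], [-0.34, 2.1], [-1.41, 1.46], [0.24, 2.44], [-1.37, 4.51], [0.17, 1.92], [-2.96, 2.96]. Speed limits (rad/s): [2.39, 2.39, 3.14, 3.14, 3.14, 3.14, 3.14].

### API

Orientations are given as a rotation vector (axis times angle).
In Python, from bench import r, viewer, nets gives the robot as it stands.
- The arm moves only by the shell command python3 -m pendant 'ROWS' [FORCE]. ROWS is JSON, one flat list of numbers, 5 for each row, row after row: the finger opening in mm, from 0 to 85.4, then the shift along the tool's x, y, z in mm, then the turn about the tool's x in rad. A call has 1 to 20 rows; each row shifts and turns the commanded pose from where the row before left it, along the tool's axes as they then stand; what a row does not reach is not made up. A row lasts 1/8 s, in which the tool goes at most 62.5 mm and 10.7 degrees, less where a joint would pass 70% of its speed; a pose out of reach is approached as far as the arm can. A call with a gripper value outside its range is refused whole. The fingers move at their own pace and stop on an object; FORCE is the grip in N (left out, the last holds). Time passes only in rows, so rows that do not move let the fingers close. It gives the time, the measured TCP pose, the force and the opening at its end, in the units of the state.
- r.get_obs(): the state, without advancing time (a new reading comes with each control period).
- viewer.grab_frame(name): name is "scene" or "top"; returns (picture, depth): 384x512x3 uint8, red, green, blue; 384x512 float32, m along the optical axis (not along the pixel's ray), 0 where there is no reading.
- viewer.calibration(name): a dict with "mtx" (3x3 intrinsics, pixels), "world_to_cam" (4x4, takes a point from world to camera coordinates). Camera axes: x right, y up, looking along -z (the intrinsics and any distortion apply to the point x, -y, -z); pixel columns grow to the right and rows downward; lengths in m; the calibration is good to about 2 mm. A picture is of the moment at which its call begins. calibration takes no time and is no camera call.
- r.hand_in(): hands the job in, once; it reports no verdict.
Trained networks look in the newest picture that a camera, given by its name, has taken for a name from the list of things; names that differ only in an ending like _2 or _b are one class to them, and where a whole thing is asked for, a point or a joint stands for the part that bears it (a point fixed in the world has none). Each returns a list of dicts, best first, with "score" (0 to 1); they miss things now and then, are a little off and sometimes report something else, mostly with a low value. They report only what shows in the picture. A call takes as long as a camera call.
- nets.look_for(name, camera): "location" ([x, y, z] in m, in world coordinates, good to about 4 mm: the middle of the surface that is visible of it).
- nets.silhouettes(name, camera): "mask" (384x512 bool, what is visible of it).
The state is a dict: "clock": time; "joints": joint angles; "qvel": joint speeds; "tau": joint torques, N m; "tcp_pos": TCP position; "orientation": TCP orientation; "contact_force": force on the tool from outside, world axes, zero at the start; "moment": the same for the moment, N m; "grip_width": finger opening in m.
Only numpy, scipy, OpenCV 4.12 (cv2) and the standard library are available. Lean on these libraries where they do the work, as an engineer would, in place of code of your own. Each camera call takes 0.05 s, during which the arm holds its last target. There are 200 camera calls.

### The job

The bench shear's blade has to be cleaned: slide the lock bolt on top of the shear fully home, so that its tip goes through the lug of the parked lever, and only then lift the finger guard and hold it still in the gripper, open 60 degrees up from its shut, level position. The guard falls shut if it is let go, so finish while still holding it there with the fingers; leave the lever parked and the bolt home, and do not push the tools and parts on the bench about.

Things in the scene. Friction and masses are not known exactly. Their poses are not given: they have to be found in the camera images.
- shear: Grey cast bench guillotine for sheet metal, fixed; base 305 x 300 mm, crosshead 234 mm wide with its top 227 mm above the bench. Origin at bench height under the machine; its x points away from its front (bed and guard at -x), y to its left, z up; turned by up to 15 degrees. All offsets given below are in this frame.
- bolt (a joint): Lock bolt: 12 mm steel rod along y on the crosshead (axis x = 20, z = 241 mm) in two staples (y = 58 and -88, tops z = 252 mm). Value in m: 0 drawn back, up to 0.010 at the start, 0.045 fully home at its stop. Slides to -y against about 2 N of friction and stays where left. Its tip enters the lug at 0.018, leaves it at 0.032 and stands 13 mm past it when home.
- bolt_knob (a point): Point on the axis of the bolt's upright steel knob, a round stem 14 mm thick rising from the rod to 42 mm above the rod's axis; the point is 28 mm above the rod's axis (269 mm above the bench). At bolt value 0 it lies at x = 20, y = 12 mm; it moves to -y with the bolt.
- lever (a joint): Hand lever of the shear on its right side, parked leaning back (+x) and up at 45 degrees, hub at x = 30, y = -135, z = 175 mm, bar 300 mm long ending about 390 mm above the bench. Value in rad: 0 parked, grows as the lever is pulled forward and down. Leave it at 0.
- keeper (a point): Centre of the mouth of the 15 mm hole in the lever's locking lug, the keeper that the bolt enters: at x = 20, y = -128, z = 241 mm while the lever is parked; the lug is 14 mm thick (y = -128 to -142 mm).
- guard (a joint): Finger guard over the bed: dark steel frame 168 mm wide (y) and 125 mm deep (x) with a clear plastic panel, about 0.45 kg, hinged along y at its rear edge. Value in rad: 0 shut (level, panel 134 mm above the bench), grows as its front edge rises, stop at 1.75. 60 degrees is 1.047. Nothing holds it up: it falls shut when released.
- guard_hinge (a point): Middle of the guard's hinge axis, which runs along the shear's y: at x = -36, y = 0, z = 130 mm in the shear's frame. Fixed to the shear.
- guard_knob (a point): Centre of the 30 mm black ball knob on a short 10 mm stud at the middle of the guard's front edge: 132 mm in front of and 35 mm above the hinge axis when the guard is shut (165 mm above the bench), and it turns with the guard. The ball can turn between two fingers that pinch it from the left and right.
- pliers: Loose bystander: flat-nose pliers with black grips, 150 mm long, lying left of the shear; origin under them near the joint.
- mandrel: Loose bystander: tapered steel ring mandrel with wooden handle, 320 mm long, lying right of the shear; origin under its middle.
- hammer: Loose bystander: chasing hammer with wooden handle, 230 mm long, lying left of the shear; origin under its middle.
- tin: Loose bystander: round white pot 60 mm across, 35 mm tall, with blue lid, left of the shear; origin at the centre of its underside.
- oilcan: Loose bystander: small steel oil can 56 mm across with a bent brass spout, 118 mm tall, right of the shear; origin at the centre of its underside.
- band: Loose bystander: silver finger ring 23 mm across, 7 mm tall, lying flat on the front of the shear's base; origin at the centre of its underside.
- block: Loose bystander: steel bench block 65 x 65 x 18 mm right of the shear; origin at the centre of its underside.

How it is judged:
On the way, in this order (a step that is already met when the one before it is completed fails the run):
1. the lock bolt is fully home through the lever's lug while the guard is still shut (value of joint bolt above 0.04 m and value of joint guard below 0.15 rad), for 0.2 s.
2. the guard is held by the fingers at 60 degrees (value of joint guard between 0.942 and 1.152 rad and contact force between guard and the fingers above 0.3 N and value of joint bolt above 0.04 m), for 0.3 s.
At the end, for the whole second after the job is handed in: The guard stands still at 60 degrees (within 6 degrees) above shut, held by the gripper's fingers (contact over 0.3 N); the bolt is home within 5 mm of its end stop; the lever is parked within 0.1 rad; no bystander is more than 40 mm from where it lay (all of step 2 and velocity of joint guard between -0.1 and 0.1 rad/s and value of joint lever below 0.1 rad and not (distance of any of pliers, mandrel, hammer, tin, oilcan, band, block from where it was at the start of the episode above 0.04 m)); the arm keeps its last pose, push and grip.
It fails at once if the guard is lifted (over 0.2 rad) before the bolt is home (value of joint guard above 0.2 rad and value of joint bolt below 0.036 m).
It fails at once if the lever is pulled more than 0.2 rad out of its parked place (value of joint lever above 0.2 rad).
It fails at once if a bystander is pushed more than 40 mm (distance of any of pliers, mandrel, hammer, tin, oilcan, band, block from where it was at the start of the episode above 0.04 m).
It also fails if it takes over 50 s, if anything falls off the work surface, if the arm or the gripper's body presses on something with over 40 N, if the wrist force passes 120 N, or if a joint passes its speed limit or range.

## Working session

There is one attempt and no reset: what is moved stays moved. The work goes in short steps, Python scripts to look and compute and a shell command to move; the robot and the scene stay as the last step left them, time stands still between calls to the robot, and variables do not carry over. Pictures are saved under pics/ and viewed, about 8 in all and at most 12, crops included, and the job is handed in when it is done.

```bash
mkdir -p pics; cat > h.py <<'E'
import numpy as np, cv2
from bench import r, viewer, nets
from scipy.spatial.transform import Rotation as R
def pt(cam,d,mask):
    c=viewer.calibration(cam);K=np.array(c["mtx"]);T=np.linalg.inv(np.array(c["world_to_cam"]))
    v,u=np.nonzero(mask&(d>0));z=d[v,u]
    p=np.stack([(u-K[0,2])/K[0,0]*z,-(v-K[1,2])/K[1,1]*z,-z,np.ones_like(z)])
    return (T@p)[:3].T
E
python3 - <<'E'
from h import *
o=r.get_obs();print(o)
ims=[]
for c in("scene","top"):
    im,d=viewer.grab_frame(c);ims.append(im)
    print(c,viewer.calibration(c))
    for n in("bolt_knob","keeper","guard_hinge","guard_knob","shear"):
        print(n,[(np.round(x["location"],3),round(x["score"],2)) for x in nets.look_for(n,c)[:2]])
cv2.imwrite("pics/a.png",cv2.cvtColor(cv2.resize(np.vstack(ims),None,fx=.78,fy=.78),cv2.COLOR_RGB2BGR))
cv2.imwrite("pics/s.png",cv2.cvtColor(ims[0],cv2.COLOR_RGB2BGR));cv2.imwrite("pics/t.png",cv2.cvtColor(ims[1],cv2.COLOR_RGB2BGR))
E
```

```text
{'clock': 0.0, 'joints': array([-1.34711746,  0.47779162,  0.02233515,  1.55645099, -0.0115303 ,
        1.10930185, -0.08308366]), 'qvel': array([ 3.44872276e-04,  4.75666042e-04,  1.82491913e-05,  3.61598019e-04,
       -1.13512719e-03, -1.97948363e-03,  5.41420576e-04]), 'tau': array([-4.60828005e-05, -5.96482444e+01,  1.60791043e+00, -2.81189311e+01,
        1.24675545e-02,  9.46318090e-03,  2.39109545e-05]), 'tcp_pos': array([0.21967438, 0.63762608, 0.2303315 ]), 'orientation': array([ 0.25891716,  1.55526845, -0.26177682]), 'contact_force': array([ 0.49165772, -0.31661916,  0.66482941]), 'moment': array([-0.01228003, -0.04095098,  0.02745364]), 'grip_width': 0.08567947034645855}
scene {'mtx': array([[372.53865614,   0.        , 257.53537322],
       [  0.        , 372.53865614, 191.889906  ],
       [  0.        ,   0.        ,   1.        ]]), 'world_to_cam': array([[ 0.61632677,  0.7874217 ,  0.01041084, -0.38079283],
       [-0.6482794 ,  0.49982391,  0.57437781,  0.27120142],
       [ 0.44707397, -0.36075355,  0.81852412, -1.36372836],
       [ 0.        ,  0.        ,  0. 
[... 264 characters left out ...]
 0.193]), 0.75)]
top {'mtx': array([[445.67550947,   0.        , 257.09119649],
       [  0.        , 445.67550947, 189.57581437],
       [  0.        ,   0.        ,   1.        ]]), 'world_to_cam': array([[-0.01193681, -0.99961923, -0.02487786,  0.05680821],
       [ 0.99090835, -0.01515977,  0.13368182, -0.58980177],
       [-0.13400806, -0.02305594,  0.990712  , -1.20678436],
       [ 0.        ,  0.        ,  0.        ,  1.        ]])}
bolt_knob [(array([ 0.645, -0.02 ,  0.245]), 0.88)]
keeper [(array([ 0.761, -0.165,  0.307]), 0.71)]
guard_hinge [(array([ 0.598, -0.032,  0.172]), 0.6)]
guard_knob [(array([ 0.53 , -0.005,  0.135]), 0.67)]
shear [(array([ 0.597, -0.025,  0.173]), 0.63)]
```

View pics/a.png

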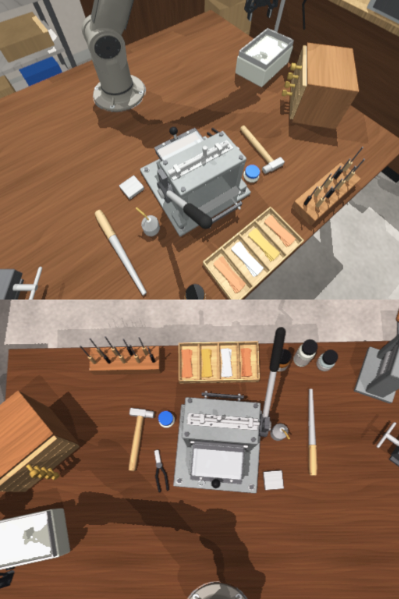

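The top view (lower half) shows the shear upright with the ball knob near the front edge at about (216,484) and the bolt across the crosshead at row 420. The lever is at upper right, the pliers and hammer are left, and the block and mandrel are right. Next I fit the shear frame from depth.

```bash
python3 - <<'E'
from h import *
for c in("scene","top"):
    im,d=viewer.grab_frame(c)
    P=pt(c,d,np.ones(d.shape,bool))
    near=(abs(P[:,0]-.62)<.25)&(abs(P[:,1]+.02)<.22);P=P[near]
    def cl(lo,hi,x0,x1,y0=-.12,y1=.1):
        return P[(P[:,2]>lo)&(P[:,2]<hi)&(P[:,0]>x0)&(P[:,0]<x1)&(P[:,1]>y0)&(P[:,1]<y1)]
    T=cl(.222,.233,.5,.85,-.2,.15)
    print(c,"top rect",len(T),cv2.minAreaRect((T[:,:2]*1000).astype(np.float32)), T[:,2].mean())
    B=cl(.265,.290,.5,.72); print("boltknob",len(B),B.mean(0).round(4),B.min(0).round(3),B.max(0).round(3))
    G=cl(.155,.185,.35,.56,-.06,.06); print("ball",len(G),G.mean(0).round(4),G.min(0).round(3),G.max(0).round(3))
    G=cl(.120,.145,.4,.65); print("guard",len(G),cv2.minAreaRect((G[:,:2]*1000).astype(np.float32)))
    G=cl(.236,.256,.5,.85,-.16,.12); print("rod",len(G),G.min(0),G.max(0),np.polyfit(G[:,1],G[:,0],1))
im,d=viewer.grab_frame("top")
cv2.imwrite("pics/b.png",cv2.cvtColor(cv2.resize(im[100:290,200:390],None,fx=3,fy=3,interpolation=2),cv2.COLOR_RGB2BGR))
E
```

```text
scene top rect 3981 ((649.305908203125, -34.70088195800781), (262.7468566894531, 131.27088928222656), 84.36833953857422) 0.22748176271776013
boltknob 48 [ 0.6484 -0.0142  0.2783] [ 0.64  -0.02   0.267] [ 0.655 -0.007  0.286]
ball 97 [ 0.4633 -0.0042  0.1724] [ 0.448 -0.016  0.157] [0.474 0.012 0.18 ]
guard 1194 ((497.5999450683594, -5.808113098144531), (169.70616149902344, 67.26326751708984), 84.8531723022461)
rod 558 [ 0.61549657 -0.15994657  0.23601493] [0.71301237 0.07226146 0.25532119] [0.06305003 0.64958887]
top top rect 4436 ((648.2735595703125, -34.48091125488281), (262.169189453125, 130.7596893310547), 84.32254028320312) 0.2278895675517649
boltknob 40 [ 0.6441 -0.0119  0.2813] [ 0.638 -0.019  0.271] [ 0.654 -0.005  0.288]
ball 114 [ 0.4576 -0.0008  0.1754] [ 0.444 -0.014  0.165] [0.472 0.013 0.184]
guard 3373 ((530.9256591796875, -4.284446716308594), (218.89259338378906, 132.19290161132812), 84.32154846191406)
rod 570 [ 0.58184719 -0.15989601  0.2360133 ] [0.7166551  0.07180916 0.25598519] [0.00784192 0.64559431]
```

View pics/b.png

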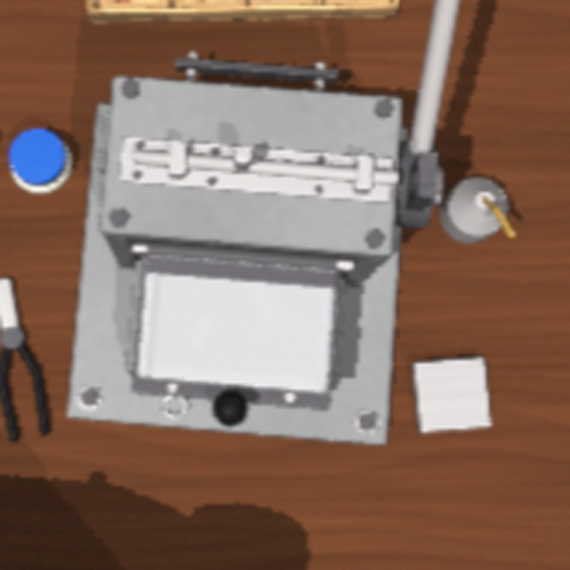

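```bash
cat >> h.py <<'E'
yaw=np.deg2rad(-5.6); ex=np.array([np.cos(yaw),np.sin(yaw),0]); ey=np.array([-np.sin(yaw),np.cos(yaw),0]); ez=np.array([0,0,1.])
O=np.array([.627,-.0184,0])
def W(x,y,z): return O+(x*ex+y*ey+z*ez)/1000
def rep(target=None):
    o=r.get_obs();M=R.from_rotvec(o["orientation"]).as_matrix();p=o["tcp_pos"]
    L=p-O;print("t",o["clock"],"tcp local mm",(np.array([L@ex,L@ey,L@ez])*1000).round(1),"F local",np.round([o["contact_force"]@e for e in(ex,ey,ez)],1),"w",round(o["grip_width"]*1000,1))
    a=np.arctan2(M[:,1]@ex,M[:,1]@ey);print("tool axes in local",np.round([[M[:,i]@e for e in(ex,ey,ez)] for i in range(3)],2).tolist(),"yaw err jaw",round(a,3))
    if target is not None: print("tool mm to target",(M.T@(W(*target)-p)*1000).round(1))
E
python3 - <<'E'
from h import *
rep((20,7,330))
E
```

```text
t 0.75 tcp local mm [-469.3  613.7  231.3] F local [-0.  -0.4 -0. ] w 85.3
tool axes in local [[-0.0, 0.0, -1.0], [0.23, 0.97, 0.0], [0.97, -0.23, -0.0]] yaw err jaw 0.234
tool mm to target [ -98.7 -476.7  616.7]
```

```bash
python3 - <<'E'
from h import *
im,d=viewer.grab_frame("top");P=pt("top",d,np.ones(d.shape,bool))
for y0 in np.arange(0,.6,.1):
    print(round(y0,1),[round(float(np.max(P[(P[:,1]>y0)&(P[:,1]<y0+.1)&(P[:,0]>x0)&(P[:,0]<x0+.1),2],initial=0)),2) for x0 in np.arange(.1,.9,.1)])
E
```

```text
0.0 [0.02, 0.01, 0.01, 0.18, 0.23, 0.26, 0.24, 0.04]
0.1 [0.01, 0.01, 0.01, 0.03, 0.03, 0.23, 0.05, 0.05]
0.2 [0.01, 0.01, 0.01, 0.02, 0.03, 0.03, 0.03, 0.06]
0.3 [0.01, 0.01, 0.01, 0.01, 0.03, 0.01, 0.03, 0.06]
0.4 [0.01, 0.01, 0.01, 0.01, 0.18, 0.21, 0.01, 0.06]
0.5 [0.34, 0.34, 0.14, 0.2, 0.22, 0.23, 0.22, 0.01]
```

```bash
python3 -m pendant '[50,-50,0,0,-0.117, 50,-50,0,0,-0.117, 50,-50,0,0,0, 50,0,0,0,0]'
```

```text
clock: 1.3
tcp_pos: [0.2205, 0.64, 0.3868]
orientation: [0.084, 1.568, -0.07]
contact_force: [0.6, -0.4, 0.1]
grip_width: 0.05
```

```bash
python3 -m pendant '[50,0,-20,15,0, 50,0,-34,27,0, 50,0,-34,27,0, 50,0,-34,27,0, 50,0,-34,27,0, 50,0,-34,27,0, 50,0,-34,27,0, 50,0,-34,27,0, 50,0,-34,27,0, 50,0,-34,27,0, 50,0,-34,27,0, 50,0,-34,27,0, 50,0,-34,27,0, 50,0,-34,27,0, 50,0,-34,27,0, 50,0,-34,27,0, 50,0,-34,27,0, 50,0,-34,27,0, 50,0,-20,15,0, 50,0,0,0,0]' && python3 -c "
from h import *
rep((20,7,257))"
```

```text
clock: 3.8
tcp_pos: [0.6462, -0.0271, 0.3801]
orientation: [0.079, 1.571, -0.081]
contact_force: [0.3, 1.1, 0.9]
grip_width: 0.05
t 3.8 tcp local mm [ 20.   -6.8 380.1] F local [0.2 1.1 0.9] w 50.0
tool axes in local [[-0.0, -0.0, -1.0], [0.0, 1.0, -0.0], [1.0, -0.0, -0.0]] yaw err jaw 0.004
tool mm to target [123.   14.    0.2]
```

```bash
python3 -m pendant '[50,0,14,0,0, 50,30,0,0,0, 50,30,0,0,0, 50,30,0,0,0, 50,20,0,0,0, 50,12,0,0,0, 50,0,0,0,0]' && python3 - <<'E'
from h import *
rep((20,7,257))
im,d=viewer.grab_frame("scene")
cv2.imwrite("pics/c.png",cv2.cvtColor(cv2.resize(im[130:300,160:330],None,fx=3,fy=3,interpolation=2),cv2.COLOR_RGB2BGR))
E
```

```text
clock: 4.68
tcp_pos: [0.6471, -0.009, 0.2587]
orientation: [0.076, 1.571, -0.075]
contact_force: [0.1, 0.4, -0.7]
grip_width: 0.0499
t 4.675 tcp local mm [ 19.   11.4 258.7] F local [ 0.   0.4 -0.7] w 49.9
tool axes in local [[-0.0, 0.0, -1.0], [-0.0, 1.0, 0.0], [1.0, 0.0, -0.0]] yaw err jaw -0.002
tool mm to target [ 1.7 -4.4  0.9]
```

View pics/c.png

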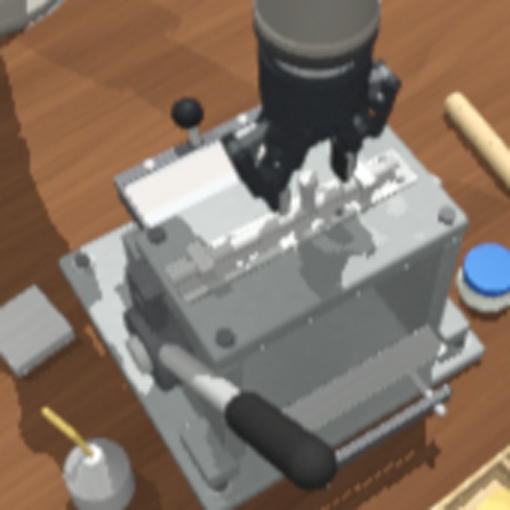

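The scene crop shows the bolt knob at (308,185) between the fingertips at (275,190) and (343,165). I'll close on it.

```bash
python3 -m pendant '[10,0,-4,0,0, 10,0,0,0,0, 10,0,0,0,0, 10,0,0,0,0]' 25 && python3 -c "
from h import *
rep((20,-33,257))"
```

```text
clock: 5.22
tcp_pos: [0.6477, -0.0147, 0.2604]
orientation: [0.077, 1.568, -0.077]
contact_force: [-1.2, 1.2, 6.3]
grip_width: 0.0127
t 5.225 tcp local mm [ 20.2   5.7 260.4] F local [-1.3  1.1  6.3] w 12.7
tool axes in local [[0.0, 0.0, -1.0], [0.0, 1.0, 0.0], [1.0, -0.0, 0.0]] yaw err jaw 0.0
tool mm to target [  3.4 -38.7  -0.2]
```

```bash
python3 -m pendant '[10,-1,-6,0,0, 10,0,-8,0,0, 10,0,-8,0,0, 10,0,-8,0,0, 10,0,-5,0,0, 10,0,-3,0,0, 10,0,-1,0,0, 10,0,0,0,0]' && python3 -c "
from h import *
rep((20,-33,257))"
```

```text
clock: 6.22
tcp_pos: [0.644, -0.0509, 0.2605]
orientation: [0.077, 1.569, -0.073]
contact_force: [4.8, 6.1, 0.9]
grip_width: 0.0125
t 6.225 tcp local mm [ 20.1 -30.7 260.5] F local [4.2 6.5 0.9] w 12.5
tool axes in local [[0.0, 0.0, -1.0], [-0.0, 1.0, 0.0], [1.0, 0.0, 0.0]] yaw err jaw -0.002
tool mm to target [ 3.4 -2.3 -0.1]
```

```bash
python3 -m pendant '[10,0,-2,0,0, 10,0,-2,0,0, 10,0,0,0,0]' && python3 -c "
from h import *
rep((20,-33,257))"; python3 -m pendant '[10,0,-2,0,0, 10,0,-1,0,0, 10,0,0,0,0]' && python3 - <<'E'
from h import *
rep((20,-33,257))
E
```

```text
clock: 6.6
tcp_pos: [0.644, -0.051, 0.2605]
orientation: [0.079, 1.569, -0.067]
contact_force: [4.2, 12.5, 1.1]
grip_width: 0.0127
t 6.6 tcp local mm [ 20.1 -30.8 260.5] F local [ 2.9 12.8  1.1] w 12.7
tool axes in local [[0.0, 0.01, -1.0], [-0.01, 1.0, 0.01], [1.0, 0.01, 0.0]] yaw err jaw -0.005
tool mm to target [ 3.4 -2.2 -0.2]
clock: 6.98
tcp_pos: [0.644, -0.0511, 0.2604]
orientation: [0.079, 1.569, -0.063]
contact_force: [4.1, 18.5, 2.0]
grip_width: 0.0129
t 6.975 tcp local mm [ 20.2 -30.9 260.4] F local [ 2.3 18.8  2. ] w 12.9
tool axes in local [[0.0, 0.01, -1.0], [-0.01, 1.0, 0.01], [1.0, 0.01, 0.0]] yaw err jaw -0.008
tool mm to target [ 3.4 -2.2 -0.2]
```

```bash
python3 -m pendant '[10,0,5,0,0, 40,0,1,0,0, 40,0,0,0,0, 40,0,0,0,0, 40,-15,0,0,0, 40,-30,0,0,0, 40,-30,0,0,0, 75,-25,0,-40,0, 75,0,0,-50,0, 75,0,0,0,0]' && python3 - <<'E'
from h import *
rep((-168,0,200))
for c in("scene","top"):
    im,d=viewer.grab_frame(c);P=pt(c,d,np.ones(d.shape,bool))
    L=P-O;L=np.stack([L@ex,L@ey,L@ez],1)*1000
    B=L[(L[:,2]>266)&(L[:,2]<290)&(abs(L[:,0]-20)<20)&(abs(L[:,1])<50)];print(c,"knob",len(B),np.median(B,0).round(1))
    G=L[(L[:,2]>155)&(L[:,2]<185)&(abs(L[:,0]+168)<22)&(abs(L[:,1])<25)];print("ball",len(G),G.min(0).round(1),G.max(0).round(1))
    T=L[(L[:,2]>234)&(L[:,2]<249)&(abs(L[:,0]-20)<9)&(L[:,1]<-143)&(L[:,1]>-165)];print("tip",len(T),T.min(0).round() if len(T) else 0)
    im=im[150:290,180:320] if c=="scene" else im[110:270,220:380]
    cv2.imwrite(f"pics/d{c}.png",cv2.cvtColor(cv2.resize(im,(500,500),interpolation=2),cv2.COLOR_RGB2BGR))
E
```

```text
clock: 8.22
tcp_pos: [0.551, -0.0464, 0.3618]
orientation: [0.079, 1.569, -0.076]
contact_force: [0.5, -0.2, -0.8]
grip_width: 0.075
t 8.225 tcp local mm [-72.9 -35.2 361.8] F local [ 0.6 -0.1 -0.8] w 75.0
tool axes in local [[0.0, 0.0, -1.0], [0.0, 1.0, 0.0], [1.0, -0.0, 0.0]] yaw err jaw 0.001
tool mm to target [161.8  34.9 -95.2]
scene knob 50 [ 21.5 -34.2 280.1]
ball 97 [-181.5  -14.   155.9] [-153.8   14.1  183.6]
tip 28 [  14. -154.  238.]
top knob 0 [nan nan nan]
ball 116 [-183.9  -13.   165.1] [-156.2   14.9  182.9]
tip 0 0
  return _methods._mean(a, axis=axis, dtype=dtype,
  ret = um.true_divide(
```

View pics/dscene.png

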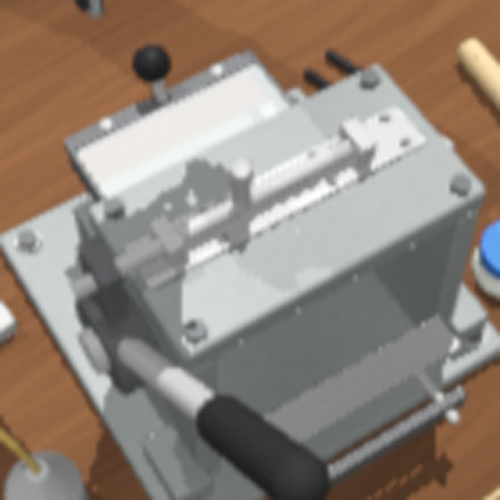

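The crop shows the bolt knob at (240,180). The tip sticks out past the lug at about (80,283), measured at y = -154 against -155 when home. The ball is at (152,62), local about (-169, 0, 167).

```bash
python3 -m pendant '[70,0,18,-48,0, 70,0,17,-48,0, 70,40,0,0,0, 70,40,0,0,0, 70,40,0,0,0, 70,35,0,0,0, 70,0,0,0,0, 70,0,0,0,0]' && python3 -c "
from h import *
rep((-169,0,147))"
```

```text
clock: 9.32
tcp_pos: [0.4631, -0.0015, 0.2065]
orientation: [0.077, 1.568, -0.077]
contact_force: [0.2, -0.9, -0.7]
grip_width: 0.0695
t 9.325 tcp local mm [-164.7    0.8  206.5] F local [ 0.3 -0.9 -0.7] w 69.5
tool axes in local [[0.0, 0.0, -1.0], [0.0, 1.0, 0.0], [1.0, -0.0, 0.0]] yaw err jaw 0.0
tool mm to target [59.5 -0.8 -4.4]
```

```bash
python3 -m pendant '[70,25,-1,-4,0, 70,25,0,0,0, 70,9,0,0,0, 70,0,0,0,0, 20,0,0,0,0, 20,0,0,0,0, 20,0,0,0,0, 20,0,0,0,0]' 40 && python3 - <<'E'
from h import *
rep((-169,0,147))
im,d=viewer.grab_frame("scene")
cv2.imwrite("pics/e.png",cv2.cvtColor(cv2.resize(im[120:280,150:310],(500,500),interpolation=2),cv2.COLOR_RGB2BGR))
E
```

```text
clock: 10.32
tcp_pos: [0.4585, 0.0006, 0.1476]
orientation: [0.078, 1.568, -0.073]
contact_force: [-3.3, 7.5, 8.0]
grip_width: 0.0281
t 10.325 tcp local mm [-169.6    2.5  147.6] F local [-4.   7.1  8. ] w 28.1
tool axes in local [[0.0, 0.0, -1.0], [-0.0, 1.0, 0.0], [1.0, 0.0, 0.0]] yaw err jaw -0.002
tool mm to target [ 0.6 -2.5  0.6]
```

View pics/e.png

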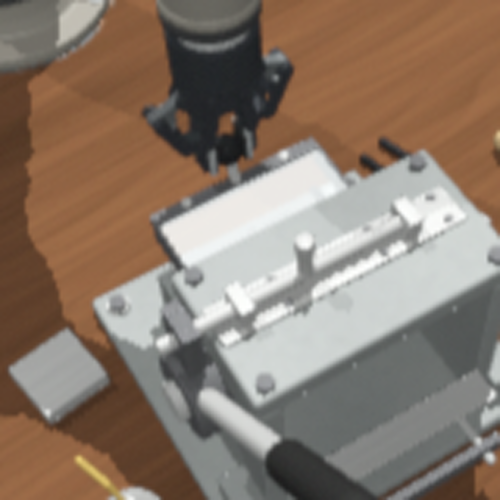

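The ball at (231,148) is pinched between the fingers. A width of 28.1 mm fits the ball, given that the 14 mm stem read 12.7. I'll lift the first half along the arc.

```bash
python3 -m pendant '[20,-5,1,1.5,0, 20,-6,1,2.2,0, 20,-11.4,0,4.4,0, 20,-10.4,0,5.9,0, 20,-10.3,0,5.9,0, 20,-9.1,0,7.6,0, 20,-9.1,0,7.7,0, 20,0,0,0,0]' && python3 -c "
from h import *
rep((-132.8,0,208.3))"
```

```text
clock: 11.38
tcp_pos: [0.4932, -0.0028, 0.2083]
orientation: [0.077, 1.569, -0.076]
contact_force: [0.7, 5.6, -4.8]
grip_width: 0.0277
t 11.375 tcp local mm [-134.7    2.5  208.3] F local [ 0.1  5.6 -4.8] w 27.7
tool axes in local [[0.0, 0.0, -1.0], [-0.0, 1.0, 0.0], [1.0, 0.0, 0.0]] yaw err jaw -0.0
tool mm to target [-0.  -2.5  1.9]
```

Tracking well, with low forces. Second half.

```bash
python3 -m pendant '[20,-7.7,0,9.1,0, 20,-7.7,0,9.1,0, 20,-6,0,10.2,0, 20,-5.9,0,10.3,0, 20,-4.1,0,11.2,0, 20,-4.1,0,11.2,0, 20,0,0,0,0, 20,0,0,0,0]' && python3 - <<'E'
from h import *
rep((-71.7,0,244))
for c in("scene","top"):
    im,d=viewer.grab_frame(c);P=pt(c,d,np.ones(d.shape,bool));L=P-O;L=np.stack([L@ex,L@ey,L@ez],1)*1000
    G=L[(L[:,0]>-150)&(L[:,0]<-50)&(abs(abs(L[:,1])-60)<22)&(L[:,2]>150)&(L[:,2]<250)]
    if len(G)>20: print(c,len(G),G.min(0).round(),G.max(0).round(),"slope deg",np.degrees(np.arctan2(*np.polyfit(G[:,2],G[:,0],1)[:1],1)))
    B=L[(L[:,2]>266)&(L[:,2]<290)&(abs(L[:,0]-20)<20)&(abs(L[:,1])<50)];print("knob",len(B),np.median(B,0).round(1) if len(B) else 0)
    if c=="scene": cv2.imwrite("pics/f.png",cv2.cvtColor(cv2.resize(im[110:290,140:320],(540,540),interpolation=2),cv2.COLOR_RGB2BGR))
E
```

```text
clock: 12.38
tcp_pos: [0.5527, -0.0087, 0.2425]
orientation: [0.077, 1.572, -0.076]
contact_force: [-1.0, 6.0, -4.9]
grip_width: 0.0273
t 12.375 tcp local mm [-74.9   2.4 242.5] F local [-1.6  5.9 -4.9] w 27.3
tool axes in local [[-0.0, 0.0, -1.0], [-0.0, 1.0, 0.0], [1.0, 0.0, -0.0]] yaw err jaw -0.001
tool mm to target [-1.5 -2.4  3.2]
scene 774 [-117.  -82.  178.] [-66.  82. 237.] slope deg -32.35617741568356
knob 51 [ 21.4 -34.2 280.5]
top 189 [-117.   53.  155.] [-50.  82. 240.] slope deg -34.76215981034236
knob 0 0
```

View pics/f.png

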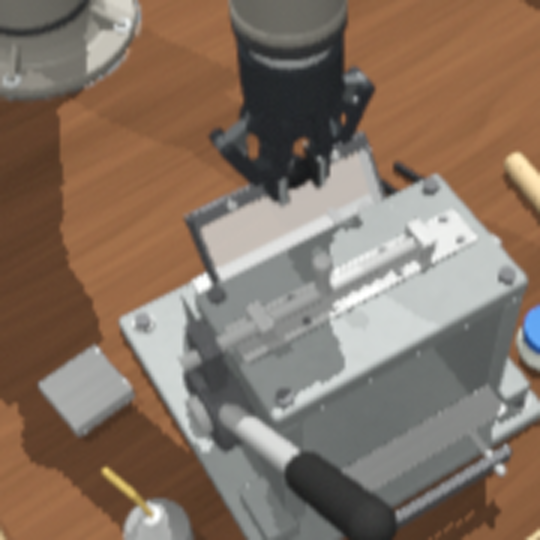

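The guard is up (panel around (290,220)), held at the ball at (303,150), and the bolt is still home. Two estimates put the angle at about 57.6 and 58.8 degrees, so I'll add a small nudge.

```bash
python3 -m pendant '[20,-0.5,0,2,0, 20,-0.5,0,1.5,0, 20,0,0,0,0, 20,0,0,0,0, 20,0,0,0,0, 20,0,0,0,0, 20,0,0,0,0, 20,0,0,0,0]' && python3 - <<'E'
from h import *
rep((-71.7,0,244))
im,d=viewer.grab_frame("scene");P=pt("scene",d,np.ones(d.shape,bool));L=P-O;L=np.stack([L@ex,L@ey,L@ez],1)*1000
G=L[(L[:,0]>-150)&(L[:,0]<-50)&(abs(abs(L[:,1])-60)<22)&(L[:,2]>180)&(L[:,2]<250)]
print("guard deg",90+np.degrees(np.arctan(np.polyfit(G[:,2],G[:,0],1)[0])))
T=L[(L[:,2]>234)&(L[:,2]<249)&(abs(L[:,0]-20)<9)&(L[:,1]<-143)&(L[:,1]>-165)];print("tip",len(T),T.min(0).round())
rep()
E
```

```text
clock: 13.48
tcp_pos: [0.5559, -0.009, 0.2436]
orientation: [0.077, 1.572, -0.076]
contact_force: [-0.8, 5.4, -4.4]
grip_width: 0.0276
t 13.475 tcp local mm [-71.7   2.4 243.6] F local [-1.3  5.3 -4.4] w 27.6
tool axes in local [[-0.0, 0.0, -1.0], [-0.0, 1.0, 0.0], [1.0, 0.0, -0.0]] yaw err jaw -0.001
tool mm to target [-0.4 -2.4 -0. ]
guard deg 59.04616266763562
tip 30 [  14. -154.  238.]
t 13.525 tcp local mm [-71.7   2.4 243.6] F local [-1.2  5.5 -3.5] w 27.1
tool axes in local [[-0.0, 0.0, -1.0], [-0.0, 1.0, 0.0], [1.0, 0.0, -0.0]] yaw err jaw -0.001
```

```bash
python3 -c "
from h import *
print(r.hand_in())"
```

```text
the job is handed in; nothing more can be done
None
```

I slid the lock bolt home through the lever's lug, then lifted the guard by its ball knob to about 60 degrees. I handed in at about 13.5 s of the 50 s, still holding it in the fingers.

- **Bolt:** it moved about 36 mm and met a firm stop, at about 19 N. My frame fit put that stop at y = -31 mm where I expected -33, so there is about 2 mm of disagreement. In the last check the tip stood at y = -154 mm, against -155 mm when fully home.
- **Guard:** the depth image gave 59.0 degrees, and the TCP stood within 0.5 mm of the 60-degree point in x and z. It sat 2.4 mm off to the side, which left about 5 N of side force. The fingers held the ball with the opening steady at about 27 mm.
- **Lever and bystanders:** I did not measure these. The lever looked parked in the last picture. The block, oil can and pliers were only partly in view, and I saw no contact with any of them. The mandrel and band were not checked at all.

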